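# Change over the slide trays

### The job

On the bench stand three sliding trays side by side: push the empty tray, which has been left standing out, fully home with a fingertip, and then hook a fingertip behind the front lip of the tray that carries the glass slides and draw it out towards you to its stop. Do not pinch either lip and do not touch the slides themselves. Leave the tray of pots closed, leave the small things on the bench where they stand, and finish clear of everything.

Things in the scene. Friction and masses are not known exactly. Their poses are not given: they have to be found in the camera images.
- slide_tray (a joint): travel (m) of the tray that carries three glass slides lying flat side by side: 0 fully home, 0.100 drawn out to its stop. Runs with about 2.5 N of friction plus 8 N per m/s and stays where it is left
- empty_tray (a joint): travel (m) of the tray with nothing in it, found standing part-way out: 0 fully home at its stop, 0.100 fully out; same runner as the slide tray
- pot_tray (a joint): travel (m) of the tray that carries four white pots with red caps (their tops 62 mm above the table); stands home at 0; same runner
- slide_unit: fixed white open-topped runner frame of the slide tray, 200 x 130 mm, sides up to 42 mm above the table; origin under its middle, x along the runner away from the robot. All three units are alike and only their loads differ: shallow bare aluminium trays 106 mm wide, with an upright lip as front edge, slide out level towards the robot
- slide_lip (a point): inner half (slide_tray_c0) of the slide tray's front lip, moving with the tray: origin at the middle of its inner face (away from the robot), 37 mm above the table; x runs into the tray along the runner (drawing out is -x), y along the lip, z up. The whole lip is 106 mm wide, 8 mm thick, from 16 to 62 mm above the table; its topmost 4 mm is a bead set back 1 mm on each side
- slide_face (a point): outer half (slide_tray_c1) of the slide tray's front lip: origin at the middle of its outer face (the side towards the robot), 8 mm in -x from the slide_lip origin; same axes
- slide_pocket (a point): middle of the open pocket behind the slide tray's lip, on its floor, 20 mm above the table, moving with the tray: pocket 63 mm long along the runner, from the lip's inner face to a ridge 6 mm high, and 100 mm wide between the tray's side walls, which reach 32 mm above the table
- slide_load (a point): the three glass slides (slide_tray_c2; 76 x 26 mm each, with purple stain spots and white ends) fixed flat in the slide tray; origin under the middle of them, 20 mm above the table and 108 mm in +x from the slide_lip origin; tops 24 mm above the table
- empty_lip (a point): inner half (empty_tray_c0) of the empty tray's front lip, same make, size, pocket and axes as slide_lip
- empty_face (a point): outer half (empty_tray_c1) of the empty tray's front lip: origin at the middle of its outer face (the side towards the robot), 37 mm above the table, where a fingertip can push the tray home along its +x
- dropper_a: small loose white dropper bottle, 24 mm across, 62 mm tall, between two of the tray units; origin under its centre
- dropper_b: small loose amber bottle with a black cap, 26 mm across, 68 mm tall, between the other two tray units; origin under its centre
- sample_pot: loose white pot with a red lid, 48 mm across, 65 mm tall, left of the units; origin under its centre
- tape_roll: loose roll of blue tape lying flat, 90 mm across, 28 mm tall; origin under its centre
- slide_box: loose closed green plastic box, 95 x 85 x 35 mm, right of the units; origin under its centre
- dish: loose clear shallow dish, 90 mm across, 18 mm tall; origin under its centre
- oil: loose amber bottle with a black cap, 32 mm across, 75 mm tall, at the right; origin under its centre

How it is judged:
On the way, in this order (a step that is already met when the one before it is completed fails the run):
1. the empty tray has been pushed fully home (value of joint empty_tray below 0.006 m), for 0.1 s.
2. the slide tray is on its way out with a finger pulling behind its lip (value of joint slide_tray above 0.025 m and contact force between slide_tray_c0 and the fingers above 0.5 N), for 0.04 s.
3. the slide tray is out at its stop (value of joint slide_tray above 0.092 m), for 0.2 s.
At the end, for the whole second after the job is handed in: The empty tray is home (within 6 mm), the slide tray is drawn out to its stop (at least 92 of 100 mm) and at rest, the pot tray is closed (within 8 mm), and every loose thing is within 20 mm of where it stood (value of joint empty_tray below 0.006 m and value of joint slide_tray above 0.092 m and value of joint pot_tray below 0.008 m and velocity of joint slide_tray between -0.01 and 0.01 m/s and distance of each of dropper_a, dropper_b, sample_pot, tape_roll, slide_box, dish, oil from where it was at the start of the episode below 0.02 m); the robot touches nothing.
It fails at once if a tray lip is pinched (fingers press on its inner and outer faces at once) (contact force between each of slide_tray_c0, slide_tray_c1 and the fingers above 1 N or contact force between each of empty_tray_c0, empty_tray_c1 and the fingers above 1 N).
It fails at once if the glass slides are touched (contact force between slide_tray_c2 and the arm above 1 N).
It fails at once if the glass slides are touched by the fingers (contact force between slide_tray_c2 and the fingers above 1 N).
It fails at once if the pot tray is drawn out (value of joint pot_tray above 0.012 m).
It fails at once if a loose thing is shifted or lifted by more than 20 mm (distance of any of dropper_a, dropper_b, sample_pot, tape_roll, slide_box, dish, oil from where it was at the start of the episode above 0.02 m).
It also fails if it takes over 48 s, if anything falls off the work surface, if the arm or the gripper's body presses on something with over 40 N, if the wrist force passes 120 N, or if a joint passes its speed limit or range.

### The arm

A 6-joint arm with a two-finger parallel gripper is mounted at the origin on the work surface. World frame = base frame: x ahead of the robot, y to its left, z up, the work surface at z = 0. Lengths are in m, angles in rad, forces in N, time in s.
With the tool pointing down it reaches from about 0.225 to 0.875 m from the base axis. Payload 3.4 kg.
Tool frame: the origin (TCP) lies midway between the tips of the shut fingers; the grasp point (between the pads) lies 19 mm behind it (manip.grip_point_offset is the distance from the TCP to the grasp point, in m); x points along the fingers, y is the direction in which the jaws open and shut, and the axes are right-handed (so a half turn about x gives the same grasp; the last joint's range is limited). The gripper opens to 85 mm and grips with 20 to 120 N. Pads are 22 mm wide; open, the fingers measure 114 mm over their backs; the gripper's body (76 mm by 85 mm) begins 54 mm behind the grasp point. The pads swing forward as they close: fully open they stand 13 mm farther back than shut.
Start: joints at [1.099, 0.276, 1.505, -0, 1.361, -0.121], TCP at [0.198, 0.54, 0.231] pointing down, gripper open.
Joint ranges: [-2.89, 2.89], [-0.75, 2.08], [0.22, 2.7], [-1.18, 4.32], [0.11, 2.71], [-2.7, 2.7]. Speed limits (rad/s): [2.57, 2.57, 3.14, 3.14, 3.14, 3.14].

### API

Orientations are given as a unit quaternion [w, x, y, z].
In Python, from rig import manip gives the robot as it stands.
- The arm moves only by the shell command python3 -m crank 'ROWS' [FORCE]. ROWS is a JSON object of lists of equal length, an entry for each row: "grip": the opening, from 0 (shut) to 1 (fully open); "slide": the shift along the world's x, y, z in cm, a list of three; "roll": the turn about the world's z in degrees. In form: {"grip": [grip, ...], "slide": [[dx, dy, dz], ...], "roll": [roll, ...]}. A call has 1 to 20 rows; each row is the pose to reach, as a shift and turn from the pose commanded when the call began; what a row does not reach only later rows make up. A row lasts 1/10 s, in which the tool goes at most 50 mm and 8.59 degrees, less where a joint would pass 70% of its speed; a pose out of reach is approached as far as the arm can. A call with a gripper value outside its range is refused whole. The fingers move at their own pace and stop on an object; FORCE is the grip in N (left out, the last holds). Time passes only in rows, so rows that repeat a pose let the fingers close. It gives the time, the measured TCP pose, the force and the opening at its end, in the units of the state.
- manip.get_state(): the state, without advancing time (a new reading comes with each control period).
- manip.get_image(name): name is "scene" or "top" or "wrist"; returns a dict with "frame" (400x640x3 uint8, red, green, blue), "K" (3x3 intrinsics, pixels), "distortion" ([k1, k2, p1, p2, k3] as OpenCV has them; the pictures are not rectified), "R" (3x3) and "t" (3): a world point X has camera coordinates R X + t. Camera axes: x right, y down, z forward; pixel columns grow to the right and rows downward; lengths in m; the calibration is good to about 2 mm. A picture is of the moment at which its call begins. There is no depth.
- manip.sign_off(): hands the job in, once; it reports no verdict.
The state is a dict: "clock": time; "qpos": joint angles; "qd": joint speeds; "effort": joint torques, N m; "position": TCP position; "ee_rot": TCP orientation; "contact_force": force on the tool from outside, world axes, zero at the start; "moment": the same for the moment, N m; "width": finger opening in m.
Only numpy, scipy, OpenCV 4.12 (cv2) and the standard library are available. Lean on these libraries where they do the work, as an engineer would, in place of code of your own. Each camera call takes 0.05 s, during which the arm holds its last target. There are 200 camera calls.

## Working session

There is one attempt and no reset: what is moved stays moved. The work goes in short steps, Python scripts to look and compute and a shell command to move; the robot and the scene stay as the last step left them, time stands still between calls to the robot, and variables do not carry over. Pictures are saved under pics/ and viewed, on a budget of 10 in all, crops included, one or two more only if the job needs it, and the job is handed in when it is done.

```bash
mkdir -p pics; cat > h.py <<'E'
import numpy as np, cv2
from rig import manip
def ray(im,uv):
    p=cv2.undistortPoints(np.array([[uv]],float),np.array(im["K"],float),np.array(im["distortion"],float))[0,0]
    R=np.array(im["R"]);t=np.array(im["t"])
    return -R.T@t, R.T@np.array([p[0],p[1],1])
def onz(im,uv,z):
    o,d=ray(im,uv); return o+d*(z-o[2])/d[2]
def proj(im,X):
    R=np.array(im["R"]);t=np.array(im["t"])
    return cv2.projectPoints(np.array([X],float),cv2.Rodrigues(R)[0],t,np.array(im["K"],float),np.array(im["distortion"],float))[0].reshape(-1,2)
E
python3 - <<'E'
from h import *
import pickle
for n in("scene","top"):
    im=manip.get_image(n); pickle.dump(im,open(n+".pkl","wb"))
    cv2.imwrite(f"pics/{n}0.png",im["frame"][:,:,::-1]); print(n,ray(im,(320,200)))
print(manip.get_state())
E
```

```text
scene (array([1.3256286 , 0.0013421 , 0.74440857]), array([-0.74839694, -0.0018172 , -0.66331559]))
top (array([ 0.30187583, -0.01070181,  1.35493432]), array([ 0.18846998, -0.00809236, -0.98217605]))
{'clock': 0.1, 'qpos': array([ 1.09902482e+00,  2.76510527e-01,  1.50598059e+00,  1.58865923e-05,
        1.36068899e+00, -1.21024517e-01]), 'qd': array([-0.00098226,  0.00095667, -0.00421388,  0.00040349, -0.00012026,
       -0.0004414 ]), 'effort': array([ 7.17758194e-04, -4.17699623e+01, -2.46405476e+01, -3.45620492e-04,
        5.81613538e-03,  1.91862995e-06]), 'position': array([0.19737459, 0.53957943, 0.23054865]), 'ee_rot': array([ 0.69609118,  0.12283905,  0.69642954, -0.12390939]), 'contact_force': array([ 0.00208213, -1.11732323,  0.09342325]), 'moment': array([ 0.05232523, -0.00422876, -0.00383404]), 'width': 0.0855985551488915}
```

View pics/top0.png

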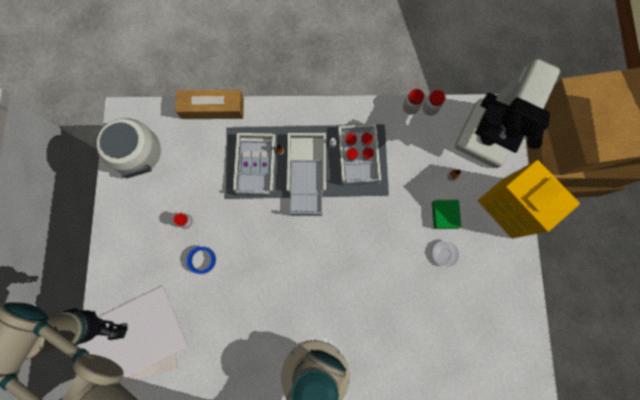

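View pics/scene0.png

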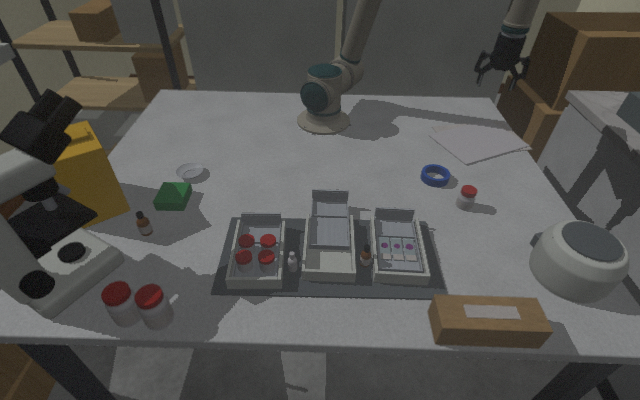

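Top view: slide unit at about (254,163), empty one at (306,175) standing out to row ~213, and pot unit at (359,153). The scene view agrees. I'll zoom in on the units.

```bash
python3 - <<'E'
from h import *
import pickle
im=pickle.load(open("top.pkl","rb"))
c=im["frame"][115:225,215:395,::-1]
cv2.imwrite("pics/crop.png",cv2.resize(c,None,fx=4.4,fy=4.4,interpolation=cv2.INTER_CUBIC))
E
```

```text
(no output)
```

View pics/crop.png

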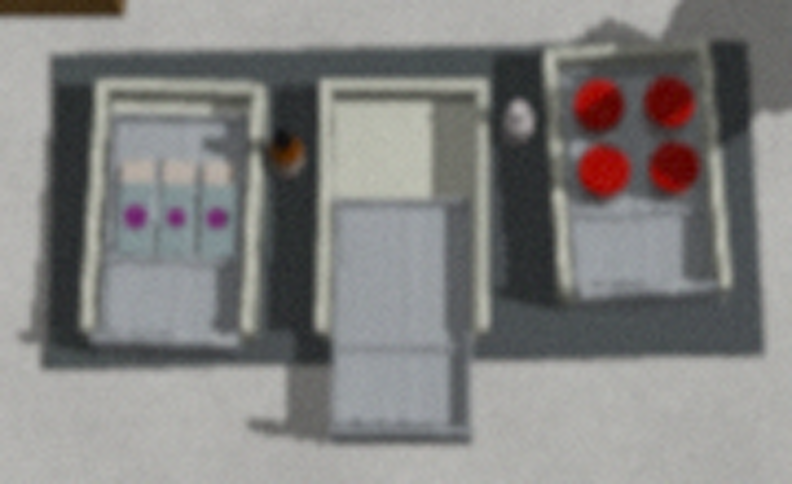

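The crop (4.4× from (215,115)) shows the slide frame corners at about (95,80),(268,82),(80,335),(257,335), and its lip at row ~340. The empty lip is at (332–470, ~430) and the frame at (319,79),(490,80),(316,333),(488,333). Both channels have a bottle between the units.

```bash
python3 - <<'E'
from h import *
import pickle
im=pickle.load(open("top.pkl","rb"))
P=lambda a,z:onz(im,(215+(a[0]+.5)/4.4-.5,115+(a[1]+.5)/4.4-.5),z)
for n,cs in dict(slide=[(95,80),(268,82),(80,335),(257,335)],empty=[(319,79),(490,80),(316,333),(488,333)],pot=[(545,48),(712,42),(562,300),(730,290)]).items():
    q=np.array([P(c,.042)for c in cs])[:,:2]; ax=q[:2].mean(0)-q[2:].mean(0); w=q[0]-q[1]; w2=q[2]-q[3]
    print(n,q.mean(0).round(4),"len",np.linalg.norm(ax),"w",np.linalg.norm(w),np.linalg.norm(w2),"yaw",np.degrees(np.arctan2(ax[1],ax[0])),np.degrees(np.arctan2(-w[0],w[1])),np.degrees(np.arctan2(-w2[0],w2[1])))
for n,c,z in[("slide lip L",(90,338),.06),("slide lip R",(242,338),.06),("empty lip L",(332,428),.06),("empty lip R",(470,430),.06),("empty bot L",(332,440),.016),("empty bot R",(470,440),.016),("stainL",(136,216),.024),("stainR",(217,217),.024),("amber",(288,145),.06),("white",(519,115),.06)]:
    print(n,P(c,z).round(4))
E
```

```text
slide [0.6889 0.1994] len 0.20323811770020578 w 0.13521176310413419 0.1341672130188638 yaw -1.5364884283505087 -1.1704242293120033 -0.5277732006762632
empty [0.6888 0.0236] len 0.20302077310681133 w 0.13383075653266932 0.13062193949516632 yaw -0.7521374575656036 -0.8534664964521346 -0.5289840933105624
pot [ 0.7163 -0.1576] len 0.20219557545343653 w 0.13147318657661786 0.12861225622534903 yaw 2.110901409771055 1.6472023742429374 2.9655197855518822
slide lip L [0.5817 0.2578 0.06  ]
slide lip R [0.5806 0.1442 0.06  ]
empty lip L [0.5118 0.0766 0.06  ]
empty lip R [ 0.5094 -0.0256  0.06  ]
empty bot L [0.5097 0.0795 0.016 ]
empty bot R [ 0.5087 -0.026   0.016 ]
stainL [0.6865 0.2326 0.024 ]
stainR [0.6851 0.1695 0.024 ]
amber [0.7315 0.1113 0.06  ]
white [ 0.754 -0.066  0.06 ]
```

```bash
python3 -m crank '{"grip":[0,0,0,0,0,0,0,0,0,0,0,0,0,0,0,0],"slide":[[2,-4,0],[4,-8,0],[6,-12,-1],[8,-16,-2],[10,-20,-3],[12,-24,-4],[14,-28,-5],[16,-32,-5],[18,-36,-5],[20,-40,-5],[22,-44,-5],[23.5,-48,-5],[24.5,-51.5,-5],[24.5,-51.5,-5],[24.5,-51.5,-5],[24.5,-51.5,-5]],"roll":[5,10,15,19,19,19,19,19,19,19,19,19,19,19,19,19]}' 40
python3 - <<'E'
from h import *
import pickle
im=manip.get_image("wrist");pickle.dump(im,open("w1.pkl","wb"));cv2.imwrite("pics/w1.png",im["frame"][:,:,::-1])
s=manip.get_state();print(s["qpos"],s["contact_force"],s["width"],ray(im,(320,200)))
E
```

```text
clock: 1.7
position: [0.4419, 0.0258, 0.181]
ee_rot: [0.707, 0.007, 0.707, -0.006]
contact_force: [-0.1, 0.7, -0.3]
width: 0.0001
[-9.89938526e-02  1.13775030e-01  1.84931371e+00  6.48880764e-04
  1.17940519e+00 -1.65207975e+00] [ 0.12455013 -0.11059526  0.46360024] 0.00010652595111483209 (array([0.36275015, 0.02603518, 0.32295523]), array([ 2.95611159e-01, -7.77137089e-04, -9.55360823e-01]))
```

View pics/w1.png

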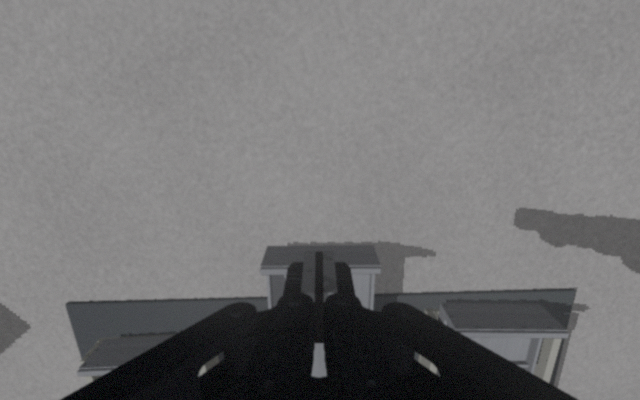

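Wrist view (rows increasing = +x): empty lip's face spans (263–380, rows 247–268) with its bottom edge at row 247. The slide lip's face spans (440–567, rows 302–331). The fingers are centred on the empty lip.

```bash
python3 - <<'E'
from h import *
import pickle
im=pickle.load(open("w1.pkl","rb"))
for n,c,z in[("eTopL",(262,268),.058),("eTopR",(380,269),.058),("eBotL",(267,247),.016),("eBotR",(377,247),.016),("sTopL",(453,330),.058),("sTopR",(568,331),.058),("sBotL",(440,303),.016),("sBotR",(552,304),.016)]:
    print(n,onz(im,c,z).round(4))
E
```

```text
eTopL [ 0.5064 -0.0262  0.058 ]
eTopR [0.5093 0.0776 0.058 ]
eBotL [ 0.5058 -0.0279  0.016 ]
eBotR [0.5079 0.0818 0.016 ]
sTopL [0.575  0.1487 0.058 ]
sTopR [0.5785 0.2578 0.058 ]
sBotL [0.5741 0.1508 0.016 ]
sBotR [0.5778 0.2701 0.016 ]
```

```bash
python3 -m crank '{"grip":[0,0,0,0,0,0,0,0,0],"slide":[[0,0,-4],[0,0,-8],[0,0,-12],[0,0,-14],[0,0,-14],[1,0,-14],[2,0,-14],[3,0,-14],[4,0,-14]],"roll":[0,0,0,0,0,0,0,0,0]}'
```

```text
clock: 2.65
position: [0.4849, 0.025, 0.0425]
ee_rot: [0.708, 0.007, 0.706, -0.007]
contact_force: [-0.5, -0.4, -0.1]
width: -0.0
```

```bash
python3 -m crank '{"grip":[0,0,0,0,0,0,0,0,0,0],"slide":[[0.7,0,0],[1.4,0,0],[2.1,0,0],[2.8,0,0],[3.5,0,0],[4.2,0,0],[4.9,0,0],[5.6,0,0],[6.3,0,0],[6.7,0,0]],"roll":[0,0,0,0,0,0,0,0,0,0]}'
```

```text
clock: 3.65
position: [0.5505, 0.0249, 0.0412]
ee_rot: [0.707, 0.007, 0.707, -0.007]
contact_force: [-1.7, -1.6, -0.4]
width: 0.0
```

```bash
python3 -m crank '{"grip":[0,0,0,0,0],"slide":[[0.3,0,0],[0.6,0,0],[0.9,0,0],[1.2,0,0],[1.4,0,0]],"roll":[0,0,0,0,0]}'
```

```text
clock: 4.15
position: [0.5639, 0.0251, 0.0413]
ee_rot: [0.707, 0.007, 0.707, -0.007]
contact_force: [-2.2, -1.6, -0.1]
width: -0.0002
```

```bash
python3 -m crank '{"grip":[0,0,0,0],"slide":[[0.2,0,0],[0.4,0,0],[0.4,0,0],[0.4,0,0]],"roll":[0,0,0,0]}'
```

```text
clock: 4.55
position: [0.5682, 0.0252, 0.0415]
ee_rot: [0.708, 0.007, 0.707, -0.007]
contact_force: [-1.9, -0.9, -2.1]
width: -0.0002
```

```bash
python3 -m crank '{"grip":[0,0,0,0],"slide":[[0.2,0,0],[0.4,0,0],[0.4,0,0],[0.4,0,0]],"roll":[0,0,0,0]}'
```

```text
clock: 4.95
position: [0.5722, 0.0251, 0.0415]
ee_rot: [0.707, 0.007, 0.707, -0.007]
contact_force: [-0.6, -0.5, -0.5]
width: -0.0001
```

The push force has stayed low, so I'll look before pressing further.

```bash
python3 - <<'E'
from h import *
a=manip.get_image("scene")["frame"][170:300,210:450,::-1]
b=manip.get_image("wrist")["frame"][150:400,80:620,::-1]
a=cv2.resize(a,(554,300),interpolation=cv2.INTER_CUBIC);b=cv2.resize(b,(554,256))
cv2.imwrite("pics/c1.png",np.vstack([a,b]))
E
```

```text
(no output)
```

View pics/c1.png

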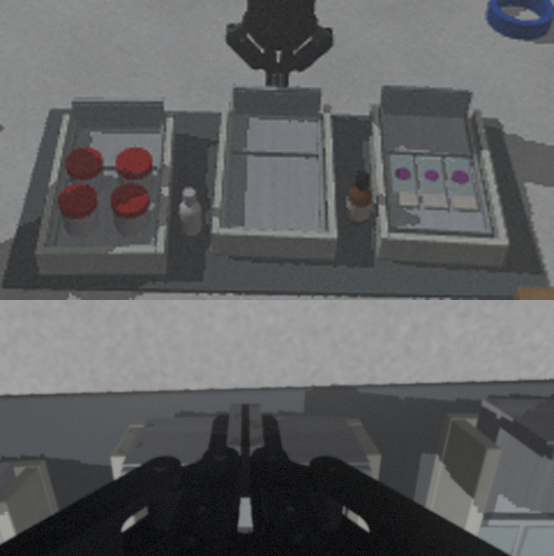

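The scene shows the empty tray almost home, with its lip near the frame front and the fingers behind it. I'll push on to a clear force rise.

```bash
python3 -m crank '{"grip":[0,0,0,0],"slide":[[0.2,0,0],[0.4,0,0],[0.5,0,0],[0.5,0,0]],"roll":[0,0,0,0]}'
```

```text
clock: 5.45
position: [0.5733, 0.0252, 0.0411]
ee_rot: [0.705, 0.007, 0.71, -0.007]
contact_force: [-8.3, 1.3, 5.0]
width: 0.0001
```

```bash
python3 -m crank '{"grip":[0,0,0,0],"slide":[[0.2,0,0],[0.4,0,0],[0.4,0,0],[0.4,0,0]],"roll":[0,0,0,0]}'
```

```text
clock: 5.85
position: [0.5732, 0.0253, 0.0408]
ee_rot: [0.702, 0.007, 0.712, -0.006]
contact_force: [-14.2, -0.1, 10.9]
width: 0.0001
```

The tray is at its stop: the force climbs and the position no longer changes. Next I back off, lift, and move over the slide pocket.

```bash
python3 -m crank '{"grip":[0,0,0,0,0,0,0,0,0,0,0,0,0,0,0],"slide":[[-1,0,0],[-2.5,0,0],[-4,0,0],[-4,0,4],[-4,0,8],[-4,0,11],[-2,4,11],[0,8,11],[2,12,11],[3,16,11],[3.3,17.7,11],[3.3,17.7,11],[3.3,17.7,11],[3.3,17.7,11],[3.3,17.7,11]],"roll":[0,0,0,0,0,0,0,-0.5,-0.5,-0.5,-0.5,-0.5,-0.5,-0.5,-0.5]}'
python3 - <<'E'
from h import *
import pickle
a=manip.get_image("top");pickle.dump(a,open("t2.pkl","wb"));a=a["frame"][115:225,215:395,::-1]
w=manip.get_image("wrist");pickle.dump(w,open("w2.pkl","wb"));b=w["frame"][:,:,::-1]
cv2.imwrite("pics/c2.png",np.vstack([cv2.resize(a,(400,244),interpolation=cv2.INTER_CUBIC),cv2.resize(b,(400,250))]))
cv2.imwrite("pics/c2.png",np.vstack([cv2.copyMakeBorder(cv2.resize(a,(320,196),interpolation=cv2.INTER_CUBIC),0,0,0,320,cv2.BORDER_CONSTANT),b]))
E
```

```text
clock: 7.35
position: [0.6135, 0.2005, 0.1516]
ee_rot: [0.707, 0.01, 0.707, -0.011]
contact_force: [0.0, 1.2, 0.8]
width: 0.0001
```

View pics/c2.png

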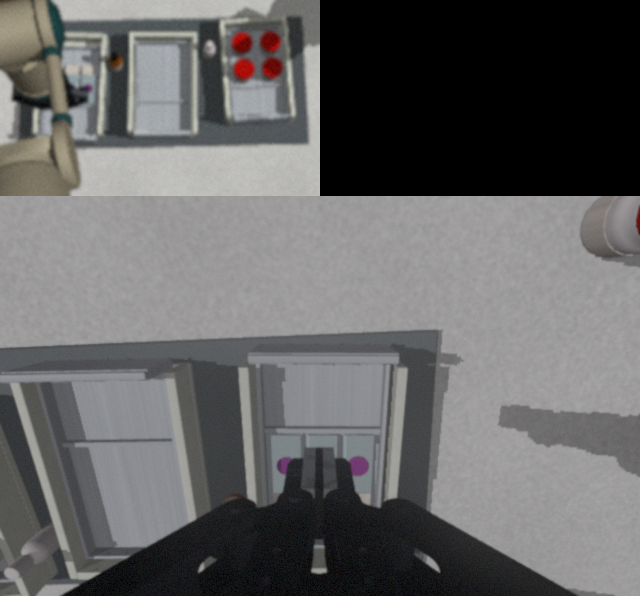

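Top inset: the empty tray is home. Wrist view (row offset 196): slide lip top at (248–399, image rows ~155–166), ridge at row ~233, stains at row ~270. The fingers sit over the tray's middle.

```bash
python3 - <<'E'
from h import *
import pickle
im=pickle.load(open("w2.pkl","rb"))
for n,c,z in[("outL",(249,155),.062),("outR",(399,156),.062),("inL",(249,166),.06),("inR",(398,166),.06),("ridgeL",(265,232),.026),("ridgeR",(380,233),.026),("stainL",(285,269),.024),("stainR",(358,270),.024),("eOutL",(5,178),.06),("eOutR",(145,176),.06)]:
    print(n,onz(im,c,z).round(4))
E
```

```text
outL [0.5723 0.1526 0.062 ]
outR [0.576 0.256 0.062]
inL [0.5804 0.1515 0.06  ]
inR [0.5834 0.2561 0.06  ]
ridgeL [0.6447 0.1526 0.026 ]
ridgeR [0.6485 0.2511 0.026 ]
stainL [0.6818 0.1673 0.024 ]
stainR [0.6847 0.2327 0.024 ]
eOutL [ 0.5839 -0.0238  0.06  ]
eOutR [0.5854 0.0769 0.06  ]
```

```bash
python3 -m crank '{"grip":[0,0,0,0,0,0,0],"slide":[[0,0.3,-4],[0,0.3,-7],[0,0.3,-9],[0,0.3,-10.5],[0,0.3,-11.7],[0,0.3,-11.7],[0,0.3,-11.7]],"roll":[0,0,0,0,0,0,0]}'
```

```text
clock: 8.15
position: [0.614, 0.2049, 0.0347]
ee_rot: [0.707, 0.01, 0.707, -0.01]
contact_force: [1.1, 0.1, 0.6]
width: -0.0
```

```bash
python3 -m crank '{"grip":[0,0,0,0,0,0,0,0,0,0,0,0],"slide":[[-0.5,0,0],[-1.1,0,0],[-1.7,0,0],[-2.3,0,0],[-2.9,0,0],[-3.5,0,0],[-4.1,0,0],[-4.7,0,0],[-5.3,0,0],[-5.9,0.1,0],[-6.5,0.1,0],[-7,0.1,0]],"roll":[0,0,0,0,0,0,0,0,0,0,0,0]}'
```

```text
clock: 9.35
position: [0.543, 0.2059, 0.0344]
ee_rot: [0.707, 0.01, 0.707, -0.01]
contact_force: [2.6, 0.4, 1.5]
width: 0.0001
```

```bash
python3 -m crank '{"grip":[0,0,0,0,0,0,0,0,0,0,0,0],"slide":[[-0.6,0,0],[-1.2,0,0],[-1.8,0,0],[-2.4,0,0],[-3,0.1,0],[-3.6,0.1,0],[-4.2,0.1,0],[-4.6,0.1,0],[-5,0.1,0],[-5.3,0.1,0],[-5.6,0.1,0],[-5.6,0.1,0]],"roll":[0,0,0,0,0,0,0,0,0,0,0,0]}'
```

```text
clock: 10.55
position: [0.5041, 0.2076, 0.0363]
ee_rot: [0.719, 0.01, 0.695, -0.008]
contact_force: [30.0, -4.9, -17.0]
width: -0.0
```

A 30 N rise at x=0.504, slightly short of my prediction. I'll look to see whether this is the stop or a snag.

```bash
python3 - <<'E'
from h import *
import pickle
s=manip.get_image("scene");pickle.dump(s,open("s3.pkl","wb"));a=s["frame"][150:300,210:450,::-1]
w=manip.get_image("wrist");pickle.dump(w,open("w3.pkl","wb"));b=w["frame"][:,:,::-1]
cv2.imwrite("pics/c3.png",np.vstack([cv2.resize(a,(640,400),interpolation=cv2.INTER_CUBIC)[:200],b]))
cv2.imwrite("pics/c3.png",np.hstack([cv2.resize(a,(480,300),interpolation=cv2.INTER_CUBIC),cv2.resize(b[100:],(320,300))]))
E
```

```text
(no output)
```

View pics/c3.png

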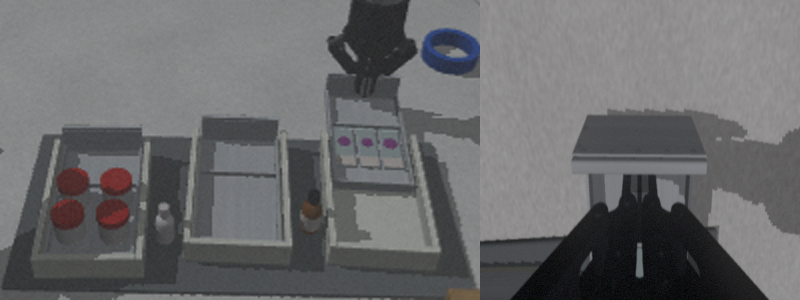

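The tray is well out, with the fingers behind the lip and the slides clear. I'll measure travel from the purple stains before and after.

```bash
cat > st.py <<'E'
from h import *
def stains(im):
    h=cv2.cvtColor(im["frame"],cv2.COLOR_RGB2HSV)
    m=cv2.inRange(h,(140,70,30),(165,255,255)); m[:170]=0;m[300:]=0;m[:,:340]=0;m[:,450:]=0
    n,_,st,c=cv2.connectedComponentsWithStats(m)
    return np.array([np.r_[onz(im,c[i],.024),st[i,4]] for i in range(1,n) if st[i,4]>8]).round(4)
E
python3 - <<'E'
from st import *
import pickle
for f in("scene","s3"): print(stains(pickle.load(open(f+".pkl","rb"))))
w=pickle.load(open("w3.pkl","rb"))
# lip outer/inner top edges in wrist picture (crop scale 2 x 1, row off 100)
for c in[(186,255),(452,255),(186,272),(448,272)]: print(onz(w,c,.06).round(4))
print(manip.get_state()["contact_force"])
E
```

```text
[[6.827e-01 1.720e-01 2.400e-02 1.900e+01]
 [6.834e-01 2.027e-01 2.400e-02 1.600e+01]
 [6.847e-01 2.347e-01 2.400e-02 2.900e+01]]
[[ 0.5907  0.1739  0.024  16.    ]
 [ 0.593   0.2378  0.024  24.    ]
 [ 0.5924  0.2057  0.024  14.    ]]
[0.4813 0.1558 0.06  ]
[0.4841 0.2583 0.06  ]
[0.4888 0.1546 0.06  ]
[0.4916 0.2576 0.06  ]
[ 30.04422786  -4.00685378 -16.1915586 ]
```

Two measures put travel at about 92 mm, borderline against 92. I'll pull a little harder and see whether anything moves.

```bash
python3 -m crank '{"grip":[0,0,0,0,0],"slide":[[-0.3,0,0],[-0.6,0,0],[-0.8,0,0],[-0.8,0,0],[-0.8,0,0]],"roll":[0,0,0,0,0]}'; python3 - <<'E'
from st import *
import pickle
s=manip.get_image("scene");pickle.dump(s,open("s4.pkl","wb"));print(stains(s))
E
```

```text
clock: 11.15
position: [0.5042, 0.2079, 0.0372]
ee_rot: [0.724, 0.01, 0.69, -0.007]
contact_force: [44.1, -6.3, -26.6]
width: -0.0001
[[ 0.5905  0.1735  0.024  17.    ]
 [ 0.5924  0.2057  0.024  14.    ]
 [ 0.5929  0.2382  0.024  23.    ]]
```

Nothing moved at 44 N, so this is a hard stop. The borderline reading may just mean the tray started slightly out. I'll unhook, lift, retreat and check against the frames.

```bash
python3 -m crank '{"grip":[0,0,0,0,0,0,0,0,0,0,0,0,0,0,0,0,0,0],"slide":[[1.5,0,0],[3,0,0],[4,0,0],[4,0,0],[4,0,4],[4,0,8],[4,0,12],[4,0,16],[0,4,18],[-3,8,18],[-6,12,18],[-10,16,18],[-14,20,18],[-18,24,18],[-22,28,18],[-23,29,18],[-23,29,18],[-23,29,18]],"roll":[0,0,0,0,0,0,0,0,0,0,0,0,0,0,0,0,0,0]}'; python3 - <<'E'
from st import *
import pickle
s=manip.get_image("scene");print(stains(s))
t=manip.get_image("top");pickle.dump(t,open("t5.pkl","wb"))
pickle.dump(s,open("s5.pkl","wb"))
c=t["frame"][115:235,215:395,::-1]
cv2.imwrite("pics/t5.png",cv2.resize(c,None,fx=4.4,fy=4.4,interpolation=cv2.INTER_CUBIC))
E
```

```text
clock: 13.0
position: [0.2474, 0.4962, 0.2136]
ee_rot: [0.707, 0.008, 0.707, -0.01]
contact_force: [0.4, -0.3, -0.6]
width: -0.0001
[[ 0.5907  0.1739  0.024  16.    ]
 [ 0.5919  0.2058  0.024  15.    ]
 [ 0.593   0.2375  0.024  21.    ]]
```

View pics/t5.png

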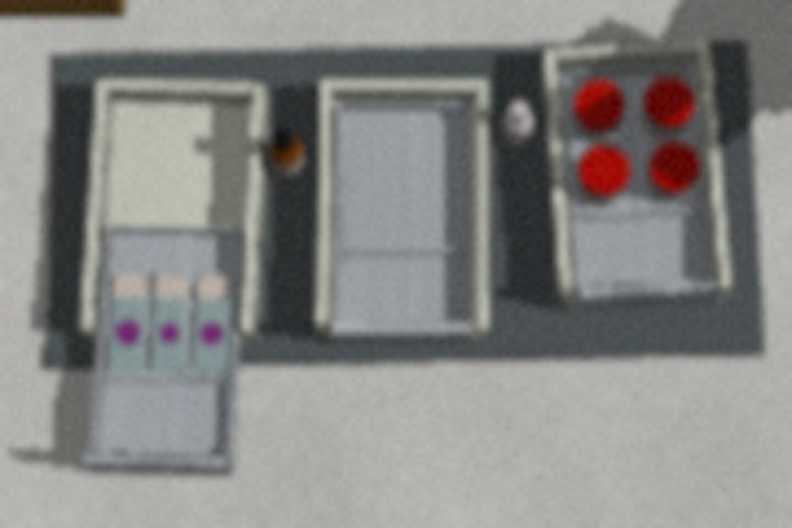

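The top crop shows the empty tray flush home, with its back edge at row 100 and lip at row 332. The slide tray's back edge was at row 117 at first, so it started about 10 mm out, and it is now at row 229. That is 129 rows from home at 0.79 mm, about 100 mm, so the tray is at its stop. The bottles stand at (288,150) and (519,115) as before. One check of the other loose things, then I hand in.

```bash
python3 - <<'E'
from h import *
import pickle
a=pickle.load(open("scene.pkl","rb"))["frame"].astype(int);b=pickle.load(open("s5.pkl","rb"))["frame"].astype(int)
for n,(x,y) in dict(tape=(435,175),pot=(467,197),box=(173,196),dish=(190,172),oil=(144,224),dA=(292,262),dB=(366,256)).items():
    s=np.s_[y-12:y+12,x-12:x+12]; print(n,np.abs(a[s]-b[s]).mean().round(1))
s=manip.get_state();print(s["clock"],s["position"],s["contact_force"])
manip.sign_off()
E
```

```text
tape 2.1
pot 1.9
box 2.5
dish 1.7
oil 2.2
dA 2.1
dB 3.1
13.1 [0.24943813 0.49549975 0.21384554] [ 0.67700829 -0.279075    0.84642712]
the job is handed in; nothing more can be done
```

I pushed the empty tray home with the shut fingertips, then hooked them behind the slide tray's lip and drew it out until it stopped. I handed the job in at 13.1 s with the arm well clear of everything; no verdict was reported.

- **Empty tray:** it stopped firmly, with about 14 N on the tool and no further movement. The last top view shows it flush with its frame.
- **Slide tray:** it stopped hard and did not move when I raised the pull from 30 to 44 N.
- **Slide tray travel (figures disagree):** the slides' stain spots and the lip moved only about 92 mm, right on the limit. Measured against its frame and the empty tray's home position, the tray is about 100 mm out. The first top picture suggests it started about 8–10 mm out, which would explain the difference. I take it to be at its stop.
- **Everything else:** the pot tray looks unchanged in the last top view. The seven loose things show only noise-level differences between the first and last scene pictures. The fingers stayed shut throughout, and I saw no contact with the slides.

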